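Start the sample pump at its guarded toggle switch

TASK

Start the sample pump: lift the clear spring-loaded guard that has the blue lip, flick the toggle beneath it over to its on side (away from the guard's lip, towards its hinge), then let the guard drop fully shut with the toggle left on. The yellow switch next to it is the acid-rinse pump: leave its guard and toggle alone. Do not pick up, shift or knock over any of the bottles and other loose things.

Things in the scene. Friction and masses are not known exactly. Their poses are not given: they have to be found in the camera images.
- console: grey pump control box fixed on the bench, 180 (x) x 300 (y) x 70 mm high; origin under its centre; x axis from its front (the robot's side) to its back. A blue and a yellow guarded switch stand on top along the front edge, 170 mm apart; either may be on the left
- blue_switch: blue plinth of the sample-pump switch on the box's top, front faces flush: 84 (x) x 78 (y) x 22 mm high; origin under its centre, on the box's top; axes as the box's. In this frame, in mm as (x, z), all at y = 0: front face x = -42, top z = 22, toggle pivot (-14, 22), guard hinge pin (20, 28) along y. In front of the box, below the guard's lip, is free space down to the bench
- blue_guard (a joint): opening angle of the blue-lipped guard, rad: 0 shut, stop at 1.4. It turns about a hinge pin at its back; its front lip swings up, then back. A light spring and its weight close it from every angle (under 1 N at the lip): it never stays open but rests on whatever holds it up, and drops when that is withdrawn
- blue_guard_lip (a point): middle of the outer edge of the blue lip (moves with the guard). The guard is a slippery clear cover, open below, 70 mm wide (64 inside), 38 tall, 59 from hinge pin to front wall. The lip, 66 mm wide and 4 thick, runs under the foot of that wall and slants outward and up at 0.68 rad; shut, its inner edge is 5 mm above the plinth's top
- blue_guard_hinge (a point): middle of the blue guard's hinge pin, fixed, 28 mm above the box's top. Shut, the lip's outer edge lies 72 mm in front of it and 15.5 mm above it, and the lip's inner edge 54 mm in front and level with it
- blue_toggle (a joint): angle of the dark grey toggle under the blue guard, rad: 0 off, leaning 0.38 rad from upright towards the lip; 0.76 on, leaning 0.38 rad towards the hinge. It snaps over past the middle (0.38) and falls back if released before it; about 4 to 5 N at half height, less near its tip
- blue_toggle_tip (a point): tip of that toggle (moves with it). The bat is 31 mm long from its pivot at the plinth's top and 6 to 9 mm thick
- yellow_guard (a joint): opening angle of the yellow-lipped guard, rad, 0 shut; same build as the blue one; stays shut
- yellow_toggle (a joint): angle of the toggle under the yellow guard, rad, 0 off; stays off
- yellow_switch: yellow plinth of the acid-rinse switch, same build as the blue one, origin at the centre of its underside
- beaker: glass beaker, 54 mm wide, 62 mm tall, on the back part of the box's top; origin under its centre
- buffer_bottle: small white bottle with red cap, 44 mm wide, 75 mm tall, on the back part of the box's top; origin under its centre
- sample_bottle: white bottle with blue cap, 68 mm wide, 150 mm tall, on the bench beside the box; origin under its centre
- reagent_jar: amber glass jar with black lid, 72 mm wide, 100 mm tall, on the bench beside the box; origin under its centre
- marker: white and red marker pen, 136 mm long, 17 mm thick, lying on the bench in front of the box; origin below its middle
- screwdriver: red-handled screwdriver, about 200 mm long, lying on the bench to the right; origin below its middle
- standard_bottle: clear bottle with green cap, 60 mm wide, 115 mm tall, on the bench to the left; origin under its centre

How it is judged:
On the way, in this order (a step that is already met when the one before it is completed fails the run):
1. the blue-lipped guard is lifted while its toggle is still off (value of joint blue_guard above 0.12 rad and value of joint blue_toggle below 0.2 rad), for 0.05 s.
2. the toggle is flicked on under the lifted guard (value of joint blue_toggle above 0.65 rad and value of joint blue_guard above 0.12 rad), for 0.05 s.
At the end, for the whole second after the job is handed in: the blue toggle is on (above 0.65 of 0.76 rad) and its guard has dropped shut (below 0.05 rad); the yellow toggle is off (below 0.1 rad) under its shut guard (below 0.05 rad) (value of joint blue_toggle above 0.65 rad and value of joint each of blue_guard, yellow_guard below 0.05 rad and value of joint yellow_toggle below 0.1 rad); the robot touches nothing.
It fails at once if the yellow guard is lifted (above 0.15 rad) or its toggle moved (above 0.2 rad) (value of joint yellow_guard above 0.15 rad or value of joint yellow_toggle above 0.2 rad).
It fails at once if a loose thing is lifted or shifted by more than 20 mm, or tipped over (distance of any of beaker, buffer_bottle, sample_bottle, reagent_jar, marker, screwdriver, standard_bottle from where it was at the start of the episode above 0.02 m or angle between any of beaker, buffer_bottle, sample_bottle, reagent_jar, standard_bottle's own z axis and vertical above 0.5 rad).
It also fails if it takes over 35 s, if anything falls off the work surface, if the arm or the gripper's body presses on something with over 40 N, if the wrist force passes 120 N, or if a joint passes its speed limit or range.

ROBOT

A 6-joint arm with a two-finger parallel gripper is mounted at the origin on the work surface. World frame = base frame: x ahead of the robot, y to its left, z up, the work surface at z = 0. Lengths are in m, angles in rad, forces in N, time in s.
With the tool pointing down it reaches from about 0.35 to 0.775 m from the base axis. Payload 7.3 kg.
Tool frame: the origin (TCP) lies at the very end of the fingers, on their centre line; the grasp point (between the pads) lies 19 mm behind it; x points along the fingers, y is the direction in which the jaws open and shut, and the axes are right-handed (so a half turn about x gives the same grasp; the last joint's range is limited). The gripper opens to 92 mm and grips with 3 to 60 N. Pads are 19 mm wide; open, the fingers measure 130 mm over their backs; the gripper's body (75 mm by 190 mm) begins 47 mm behind the grasp point.
Start: joints at [-0.146, 0.342, 1.524, -0, 1.275, -0.146], TCP at [0.525, 0, 0.227] pointing down, gripper open.
Joint ranges: [-2.53, 2.53], [-0.77, 2.02], [0.04, 2.7], [-1, 4.14], [0.28, 2.66], [-3.11, 3.11]. Speed limits (rad/s): [2.57, 2.57, 3.14, 3.14, 3.14, 3.14].

INTERFACE

Orientations are given as a unit quaternion [w, x, y, z].
In Python, from station import arm gives the robot as it stands. The module is installed in compiled form; this text tells all that it offers.
- The arm moves only by the shell command python3 -m handwheel 'ROWS' [FORCE]. ROWS is JSON, a list of rows, each an object of numbers: "rx", "ry", "rz": the turn, a rotation vector about the world's x, y, z in rad; "x", "y", "z": the shift along the world's x, y, z in mm; "jaw": the opening, from -1 (shut) to 1 (fully open). A call has 1 to 20 rows; each row shifts and turns the pose as measured when the row begins; what a row does not reach is not made up. A row lasts 1/10 s, in which the tool goes at most 50 mm and 8.59 degrees, less where a joint would pass 70% of its speed; a pose out of reach is approached as far as the arm can. A call is refused whole if a number of a shift passes 50 or a number of a turn 0.15, either way. A call with a gripper value outside its range is refused whole. The fingers move at their own pace and stop on an object; FORCE is the grip in N (left out, the last holds). Time passes only in rows, so rows that do not move let the fingers close. It gives the time, the measured TCP pose, the force and the opening at its end, in the units of the state.
- arm.get_state(): the state, without advancing time (a new reading comes with each control period).
- arm.capture(name): name is "scene" or "side" or "wrist"; returns the picture (420x560x3 uint8, red, green, blue); there is no depth.
- arm.camera_params(name): a dict with "fov_y" (degrees; the focal length in pixels is half the picture's height over the tangent of half this angle, whatever the lens; pixels are square), "cx", "cy" (the principal point, pixels), "T" (4x4, takes a point from camera to world coordinates). Camera axes: x right, y down, z forward; pixel columns grow to the right and rows downward; lengths in m; the calibration is good to about 2 mm. A picture is of the moment at which its call begins: read the wrist's pose just before it. camera_params takes no time and is no camera call; for the wrist camera it gives the pose at the moment of the call.
- arm.finish_job(): hands the job in, once; it reports no verdict.
Trained networks look in the newest picture that a camera, given by its name, has taken for a name from the list of things; names that differ only in an ending like _2 or _b are one class to them, and where a whole thing is asked for, a point or a joint stands for the part that bears it (a point fixed in the world has none). Each returns a list of dicts, best first, with "p" (0 to 1); they miss things now and then, are a little off and sometimes report something else, mostly with a low value. They report only what shows in the picture. A call takes as long as a camera call.
- arm.boxes_of(camera, name): "point" ([column, row] as shares, 0 to 1, of the picture: columns of its width, rows of its height, amid what is visible of it).
- arm.trace(camera, name): "mask" (420x560 bool, what is visible of it) and "point" ([column, row] as shares, 0 to 1, of the picture: columns of its width, rows of its height, amid what is visible of it).
- arm.place_of(camera, name): "point" ([column, row] as shares, 0 to 1, of the picture: columns of its width, rows of its height: a listed point, or the origin of a listed thing).
The state is a dict: "time_s": time; "joint_pos": joint angles; "qd": joint speeds; "joint_torque": joint torques, N m; "tcp_pos": TCP position; "orientation": TCP orientation; "ft_force": force on the tool from outside, world axes, zero at the start; "ft_torque": the same for the moment, N m; "gripper_width": opening from 0.0 (shut) to 1.0 (fully open).
Only numpy, scipy, OpenCV 4.12 (cv2) and the standard library are available. Lean on these libraries where they do the work, as an engineer would, in place of code of your own. Each camera call takes 0.05 s, during which the arm holds its last target.

## Working session

There is one attempt and no reset: what is moved stays moved. The work goes in short steps, Python scripts to look and compute and a shell command to move; the robot and the scene stay as the last step left them, time stands still between calls to the robot, and variables do not carry over. Pictures are saved under pics/ and viewed, and the job is handed in when it is done.

```bash
mkdir -p pics; cat > h.py <<'E'
import numpy as np, cv2
from station import arm
def ray(cam,pt,P=None):
    P=P or arm.camera_params(cam); f=210/np.tan(np.radians(P['fov_y'])/2); T=np.array(P['T'])
    u,v=pt[0]*560,pt[1]*420
    d=T[:3,:3]@np.array([(u-P['cx'])/f,(v-P['cy'])/f,1]); return T[:3,3],d/np.linalg.norm(d)
def tri(rs):
    A=np.zeros((3,3));b=np.zeros(3)
    for o,d in rs:
        M=np.eye(3)-np.outer(d,d);A+=M;b+=M@o
    p=np.linalg.solve(A,b); return p,[np.linalg.norm((np.eye(3)-np.outer(d,d))@(p-o)) for o,d in rs]
def proj(cam,p,P=None):
    P=P or arm.camera_params(cam); f=210/np.tan(np.radians(P['fov_y'])/2); T=np.array(P['T'])
    q=T[:3,:3].T@(np.asarray(p)-T[:3,3]); return q[0]/q[2]*f+P['cx'],q[1]/q[2]*f+P['cy']
def save(cam,n):
    im=arm.capture(cam); cv2.imwrite(f'pics/{n}.png',cv2.cvtColor(im,cv2.COLOR_RGB2BGR)); return im
E
python3 - <<'E'
from h import *
print(arm.get_state())
for c in ('scene','side','wrist'):
    save(c,c+'0'); P=arm.camera_params(c); print(c,P['fov_y'],P['cx'],P['cy'],np.round(P['T'],3).tolist())
E
```

```text
{'time_s': 0.0, 'joint_pos': array([-1.46001563e-01,  3.42699588e-01,  1.52499833e+00, -9.01502380e-06,
        1.27535897e+00, -1.45977514e-01]), 'qd': array([-5.41381620e-05,  2.22307897e-03, -6.70142041e-04,  9.78474814e-04,
        1.67351940e-04, -2.25175712e-04]), 'joint_torque': array([ 7.61924657e-04, -4.31245601e+01, -2.44219762e+01,  7.17750052e-02,
        5.59406646e-02, -1.04314388e-04]), 'tcp_pos': array([5.24613202e-01, 7.55431836e-05, 2.26063472e-01]), 'orientation': array([ 0.49958091,  0.49969386,  0.50040811, -0.50031658]), 'ft_force': array([ 0.08602703, -0.17664398,  0.10421745]), 'ft_torque': array([ 0.04461766,  0.00097189, -0.01065935]), 'gripper_width': 0.9982952219276106}
scene 48.571602987778306 280.47463162998804 214.41657754055768 [[-0.889, 0.294, -0.352, 0.928], [0.459, 0.567, -0.684, 0.775], [-0.002, -0.769, -0.639, 0.804], [0.0, 0.0, 0.0, 1.0]]
side 53.19084472317918 280.60287420335806 211.75026812353488 [[0.677, -0.474, 0.563, -0.148], [-0.736, -0.439, 0.515, -0.638], [0.003, -0.763, -0.646, 0.907], [0.0, 0.0, 0.0, 1.0]]
wrist 66.16344276253298 279.57369665560003 206.62844427910437 [[1.0, 0.0, -0.001, 0.526], [0.0, -0.951, -0.308, 0.084], [-0.001, 0.308, -0.951, 0.384], [0.0, 0.0, 0.0, 1.0]]
```

View pics/scene0.png

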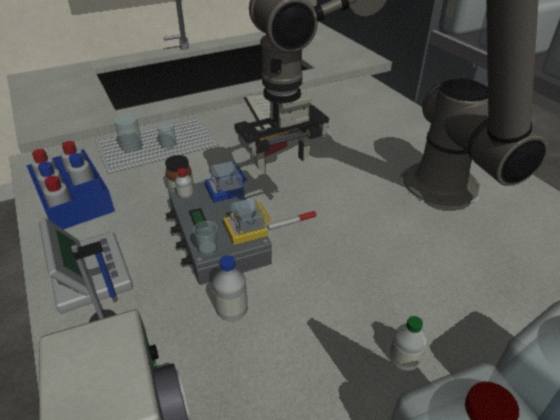

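View pics/side0.png

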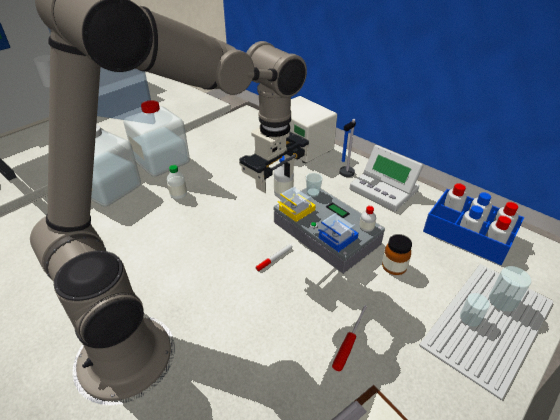

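View pics/wrist0.png

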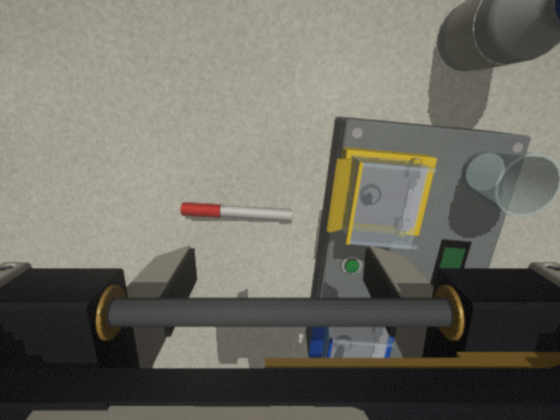

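```bash
python3 - <<'E'
from h import *
R={}
for n in ['blue_guard_lip','blue_guard_hinge','blue_switch','yellow_switch','console','blue_toggle_tip','beaker','buffer_bottle','sample_bottle','reagent_jar','marker','standard_bottle']:
    rs=[]
    for c in ('scene','side','wrist'):
        L=arm.place_of(c,n)
        if L and L[0]['p']>.3:
            rs.append(ray(c,L[0]['point'])); print(n,c,round(L[0]['p'],2),np.round(np.array(L[0]['point'])*[560,420],0),end=' ')
            for z in (0.0,) : o,d=rs[-1]; 
    print()
    if len(rs)>1: p,e=tri(rs); print('   ',np.round(p*1000,1),np.round(np.array(e)*1000,1))
print(arm.get_state()['time_s'])
E
```

```text
blue_guard_lip scene 0.72 [241. 170.] blue_guard_lip side 0.97 [325. 235.] blue_guard_lip wrist 0.88 [308. 351.] 
    [ 555.9 -163.4  115. ] [5.6 3.2 3. ]
blue_guard_hinge scene 0.59 [217. 180.] blue_guard_hinge side 0.88 [340. 228.] blue_guard_hinge wrist 0.84 [374. 349.] 
    [ 623.7 -169.7  101.9] [4.4 6.4 4.6]
blue_switch scene 0.94 [226. 190.] blue_switch side 0.81 [339. 238.] blue_switch wrist 0.84 [350. 327.] 
    [ 607.7 -169.1   68.6] [4.6 4.2 2.4]
yellow_switch scene 0.68 [243. 229.] yellow_switch side 0.65 [298. 214.] yellow_switch wrist 0.75 [379. 189.] 
    [624.9  -6.5  60.4] [5.3 5.6 6.3]
console scene 0.68 [218. 234.] console side 0.63 [327. 232.] console wrist 0.85 [385. 239.] 
    [ 6.654e+02 -8.860e+01 -2.000e-01] [1.8 2.9 3.7]

beaker side 0.54 [312. 192.] beaker wrist 0.88 [485. 172.] 
    [726.1  19.4  73.6] [1.6 1.6]
buffer_bottle scene 0.6 [186. 194.] buffer_bottle side 0.85 [364. 228.] 
    [ 701.5 -199.5   66.1] [1.9 1.9]
sample_bottle scene 0.76 [231. 310.] sample_bottle side 0.84 [284. 193.] sample_bottle wrist 0.94 [466.  37.] 
    [728.9 149.8  -4.9] [1.4 2.3 1.5]
reagent_jar scene 0.88 [181. 191.] reagent_jar side 0.72 [397. 266.] 
    [ 692.6 -324.9   -4.3] [4.7 4.7]
marker scene 0.57 [297. 220.] marker side 0.69 [273. 260.] marker wrist 0.62 [234. 210.] 
    [464.3 -45.1   1.3] [5.9 1.9 5. ]
standard_bottle scene 0.69 [403. 359.] standard_bottle side 0.57 [178. 193.] 
    [473.6 420.9  -1.6] [0.6 0.6]
1.95
```

The pictures show the blue switch on the robot's right (scene 226,185; side 338,235) and the yellow one on its left, with the console yawed about -0.1 rad. The marker lies in front and well to the left of the blue switch. I'll turn the jaws across the console's y axis, shut them, tilt the tool forward and use the tip as a wedge under the lip.

```bash
python3 -m handwheel '[{"x":-6,"y":-14,"z":3,"rz":-0.14,"jaw":-1},{"x":-6,"y":-14,"z":3,"rz":-0.14,"jaw":-1},{"x":-6,"y":-14,"z":3,"rz":-0.14,"jaw":-1},{"x":-6,"y":-14,"z":3,"rz":-0.14,"jaw":-1},{"x":-6,"y":-14,"z":3,"rz":-0.14,"jaw":-1},{"x":-6,"y":-14,"z":3,"rz":-0.14,"jaw":-1},{"x":-6,"y":-14,"z":3,"rz":-0.14,"jaw":-1},{"x":-6,"y":-14,"z":3,"rz":-0.14,"jaw":-1},{"x":-6,"y":-14,"z":3,"rz":-0.14,"jaw":-1},{"x":-6,"y":-14,"z":3,"rz":-0.14,"jaw":-1},{"x":-6,"y":-14,"z":3,"rz":-0.14,"jaw":-1},{"x":-6,"y":-14,"z":3,"rz":-0.14,"jaw":-1}]' 30
python3 - <<'E'
from h import *
s=arm.get_state(); print(s['joint_pos'],s['tcp_pos'])
P=arm.camera_params('wrist'); save('wrist','w1')
for n in ['blue_guard_lip','blue_guard_hinge','blue_switch','yellow_switch','console','blue_toggle_tip']:
    rs=[]
    for c in ('scene','side','wrist'):
        L=arm.place_of(c,n)
        if L and L[0]['p']>.3: print(n,c,round(L[0]['p'],2),np.round(np.array(L[0]['point'])*[560,420],0),end=' ');rs.append(ray(c,L[0]['point'],P if c=='wrist' else None))
    if len(rs)>1: p,e=tri(rs); print('   ',np.round(p*1000,1),np.round(np.array(e)*1000,1))
E
```

```text
[-1.46009217e-01  3.42008799e-01  1.52408611e+00  7.71097289e-06
  1.27541347e+00 -1.46000057e-01] [5.25021582e-01 1.66176529e-05 2.26740795e-01]
blue_guard_lip scene 0.72 [241. 170.] blue_guard_lip side 0.97 [325. 235.] blue_guard_lip wrist 0.82 [307. 353.]     [ 555.3 -164.2  115.7] [5.  3.4 1.9]
blue_guard_hinge scene 0.59 [217. 180.] blue_guard_hinge side 0.88 [340. 228.] blue_guard_hinge wrist 0.78 [372. 346.]     [ 623.2 -169.2  101.1] [5.4 5.4 4. ]
blue_switch scene 0.94 [226. 190.] blue_switch side 0.81 [339. 238.] blue_switch wrist 0.9 [348. 329.]     [ 606.7 -170.    69. ] [4.  4.1 1. ]
yellow_switch scene 0.68 [243. 229.] yellow_switch side 0.65 [298. 214.] yellow_switch wrist 0.96 [381. 188.]     [625.9  -5.9  60.7] [5.7 6.5 7.4]
console scene 0.68 [218. 234.] console side 0.63 [327. 232.] console wrist 0.77 [384. 238.]     [ 6.649e+02 -8.840e+01 -6.000e-01] [2.  3.5 4.8]invalid input at $[0]: expected keys rx, ry, rz, x, y, z, jaw
```

View pics/w1.png

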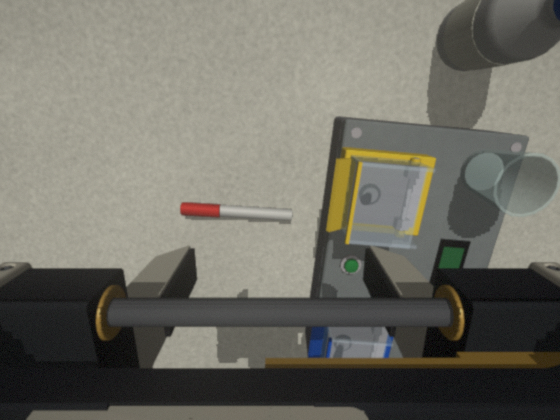

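The call was refused because each row needs every key, so nothing moved. I'll resend it with all the keys.

```bash
python3 -m handwheel '[{"x":-6,"y":-14,"z":3,"rx":0,"ry":0,"rz":-0.14,"jaw":-1},{"x":-6,"y":-14,"z":3,"rx":0,"ry":0,"rz":-0.14,"jaw":-1},{"x":-6,"y":-14,"z":3,"rx":0,"ry":0,"rz":-0.14,"jaw":-1},{"x":-6,"y":-14,"z":3,"rx":0,"ry":0,"rz":-0.14,"jaw":-1},{"x":-6,"y":-14,"z":3,"rx":0,"ry":0,"rz":-0.14,"jaw":-1},{"x":-6,"y":-14,"z":3,"rx":0,"ry":0,"rz":-0.14,"jaw":-1},{"x":-6,"y":-14,"z":3,"rx":0,"ry":0,"rz":-0.14,"jaw":-1},{"x":-6,"y":-14,"z":3,"rx":0,"ry":0,"rz":-0.14,"jaw":-1},{"x":-6,"y":-14,"z":3,"rx":0,"ry":0,"rz":-0.14,"jaw":-1},{"x":-6,"y":-14,"z":3,"rx":0,"ry":0,"rz":-0.14,"jaw":-1},{"x":-6,"y":-14,"z":3,"rx":0,"ry":0,"rz":-0.14,"jaw":-1},{"x":-6,"y":-14,"z":3,"rx":0,"ry":0,"rz":-0.14,"jaw":-1}]' 30
cat > m.py <<'E'
from h import *
import sys
s=arm.get_state(); print(s['time_s'],s['joint_pos'],s['tcp_pos'],s['orientation'],s['gripper_width'])
P=arm.camera_params('wrist'); save('wrist',sys.argv[1])
for n in ['blue_guard_lip','blue_guard_hinge','blue_switch','yellow_switch','console','blue_toggle_tip']:
    rs=[]
    for c in ('scene','side','wrist'):
        L=arm.place_of(c,n)
        if L and L[0]['p']>.3: print(n,c,round(L[0]['p'],2),np.round(np.array(L[0]['point'])*[560,420],0),end=' ');rs.append(ray(c,L[0]['point'],P if c=='wrist' else None))
    if len(rs)>1: p,e=tri(rs); print('   ',np.round(p*1000,1),np.round(np.array(e)*1000,1))
    if rs and c=='wrist':
        o,d=rs[-1]
        for z in (.070,.098,.1135): print('      z',z,np.round((o+d*(z-o[2])/d[2])*1000,1))
E
python3 m.py w2
```

```text
time_s: 4.1
tcp_pos: [0.4501, -0.1724, 0.2638]
orientation: [-0.061, 0.705, -0.061, -0.704]
ft_force: [0.6, -0.5, 0.4]
gripper_width: 0.023
4.1 [-5.25437509e-01  2.33533817e-01  1.57179027e+00  8.00415158e-04
  1.33545156e+00  1.21810383e+00] [ 0.45006721 -0.1723518   0.26383837] [-0.06119061  0.70484349 -0.06093797 -0.70408659] 0.022749528853009324
blue_guard_lip scene 0.72 [241. 170.] blue_guard_lip side 0.97 [325. 235.] blue_guard_lip wrist 0.74 [249.  79.]     [ 556.4 -164.5  116.6] [3.7 4.7 1.7]
      z 0.07 [ 561.7 -160.5   70. ]
      z 0.098 [ 559.5 -162.6   98. ]
      z 0.1135 [ 558.3 -163.8  113.5]
blue_guard_hinge scene 0.59 [217. 180.] blue_guard_hinge side 0.88 [340. 228.]     [ 620.1 -171.9  102. ] [4.6 4.6]
      z 0.07 [ 645.3 -151.9   70. ]
      z 0.098 [ 618.8 -168.2   98. ]
      z 0.1135 [ 604.1 -177.2  113.5]
blue_switch scene 0.94 [226. 190.] blue_switch side 0.81 [339. 238.] blue_switch wrist 0.89 [247.  27.]     [ 607.1 -169.    69.7] [4.1 4.4 2. ]
      z 0.07 [ 608.  -167.3   70. ]
      z 0.098 [ 602.1 -168.9   98. ]
      z 0.1135 [ 598.8 -169.7  113.5]
yellow_switch scene 0.68 [243. 229.] yellow_switch side 0.65 [298. 214.] yellow_switch wrist 0.91 [77. 41.]     [623.3  -5.2  64.2] [3.9 8.1 7.8]
      z 0.07 [6.247e+02 4.000e-01 7.000e+01]
      z 0.098 [617.5 -14.5  98. ]
      z 0.1135 [613.5 -22.7 113.5]
console scene 0.68 [218. 234.] console side 0.63 [327. 232.]     [665.4 -90.7   1. ] [1.2 1.2]
      z 0.07 [ 604.7 -132.8   70. ]
      z 0.098 [ 579.5 -149.7   98. ]
      z 0.1135 [ 565.6 -159.   113.5]
```

View pics/w2.png

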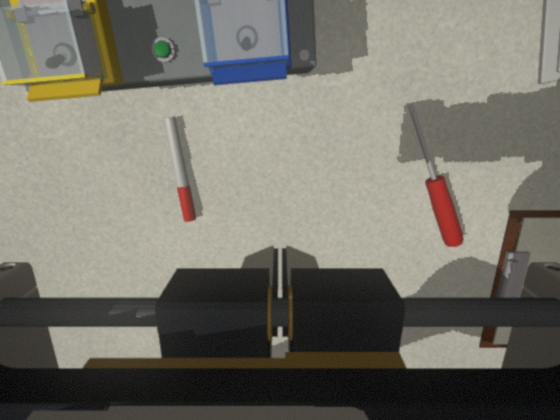

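```bash
python3 - <<'E'
from h import *
P=arm.camera_params('wrist')
def at(u,v,z):
    o,d=ray('wrist',(u/560,v/420),P); return (o+d*(z-o[2])/d[2])
for a,b,z in [((216,83),(286,76),.1135),((28,99),(99,93),.1135),((120,88),(308,73),.07)]:
    A,B=at(*a,z),at(*b,z); print(np.round(A*1e3),np.round(B*1e3),np.linalg.norm(A-B)*1e3,'yaw',np.arctan2(-(A-B)[0],(A-B)[1]))
im=cv2.imread('pics/w2.png'); cv2.imwrite('pics/w2z.png',cv2.resize(im[0:110,180:340],(800,550),interpolation=cv2.INTER_CUBIC))
E
```

```text
[ 560. -132.  113.] [ 555. -195.  113.] 62.85546660964963 yaw -0.07416695586263407
[575.  39. 113.] [569. -26. 113.] 65.5704680546346 yaw -0.08838882147849941
[575. -27.  70.] [ 558. -219.   70.] 192.93612784376347 yaw -0.09292220140225797
```

View pics/w2z.png

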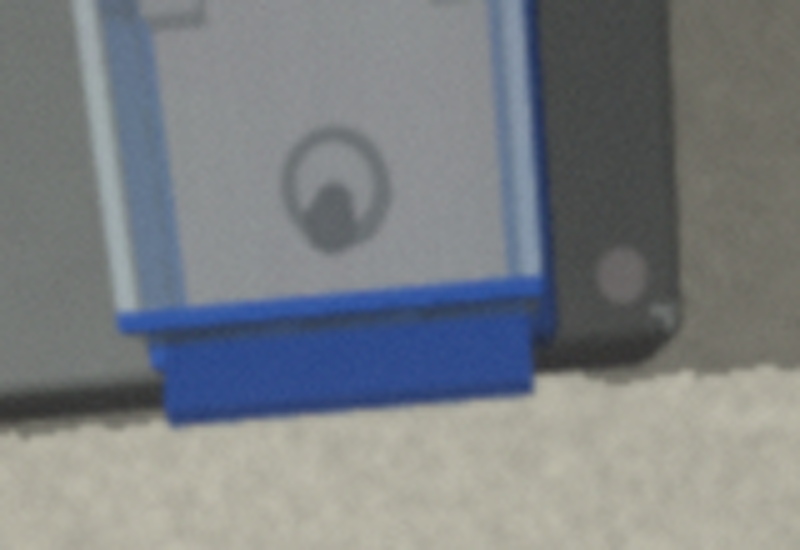

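```bash
python3 -m handwheel '[{"x":5,"y":6,"z":0,"rx":0,"ry":0,"rz":0.085,"jaw":-1},{"x":0,"y":1,"z":-3,"rx":-0.012,"ry":-0.14,"rz":0,"jaw":-1},{"x":0,"y":1,"z":-3,"rx":-0.012,"ry":-0.14,"rz":0,"jaw":-1},{"x":0,"y":1,"z":-3,"rx":-0.012,"ry":-0.14,"rz":0,"jaw":-1},{"x":0,"y":1,"z":-3,"rx":-0.012,"ry":-0.14,"rz":0,"jaw":-1},{"x":0,"y":1,"z":-3,"rx":-0.012,"ry":-0.14,"rz":0,"jaw":-1},{"x":0,"y":1,"z":-3,"rx":-0.012,"ry":-0.14,"rz":0,"jaw":-1}]' 30
python3 m.py w3; python3 - <<'E'
from h import *
from scipy.spatial.transform import Rotation as R
q=arm.get_state()['orientation']; print(np.round(R.from_quat([*q[1:],q[0]]).as_matrix(),3))
E
```

```text
time_s: 5.75
tcp_pos: [0.4609, -0.1553, 0.2482]
orientation: [-0.015, 0.914, -0.027, -0.404]
ft_force: [0.7, 0.3, -0.3]
gripper_width: 0.004
5.75 [-0.79787307 -0.03556758  2.18161486  0.91621345  0.61259011  0.1653415 ] [ 0.46088131 -0.15531109  0.24823168] [-0.01494569  0.91444907 -0.0266094  -0.4035486 ] 0.004415259699245108
blue_guard_lip scene 0.72 [241. 170.] blue_guard_lip side 0.97 [325. 235.] blue_guard_lip wrist 0.61 [281. 209.]     [ 554.6 -164.   116.3] [5.3 3.  2.5]
      z 0.07 [ 573.5 -163.2   70. ]
      z 0.098 [ 561.1 -162.5   98. ]
      z 0.1135 [ 554.2 -162.1  113.5]
blue_guard_hinge scene 0.59 [217. 180.] blue_guard_hinge side 0.88 [340. 228.]     [ 620.1 -171.9  102. ] [4.6 4.6]
      z 0.07 [ 645.3 -151.9   70. ]
      z 0.098 [ 618.8 -168.2   98. ]
      z 0.1135 [ 604.1 -177.2  113.5]
blue_switch scene 0.94 [226. 190.] blue_switch side 0.81 [339. 238.] blue_switch wrist 0.73 [284. 182.]     [ 607.7 -169.3   70.2] [4.9 3.8 2.7]
      z 0.07 [ 610.7 -168.3   70. ]
      z 0.098 [ 595.3 -167.1   98. ]
      z 0.1135 [ 586.8 -166.5  113.5]
yellow_switch scene 0.68 [243. 229.] yellow_switch side 0.65 [298. 214.] yellow_switch wrist 0.75 [149. 180.]     [623.2  -5.7  63.9] [3.7 7.5 7.2]
      z 0.07 [623.8  -0.9  70. ]
      z 0.098 [607.3 -13.1  98. ]
      z 0.1135 [598.3 -19.8 113.5]
console scene 0.68 [218. 234.] console side 0.63 [327. 232.] console wrist 0.58 [226. 175.]     [665.8 -88.4   1.7] [1.  3.  2.8]
      z 0.07 [625.6 -96.7  70. ]
      z 0.098 [ 609.1 -101.2   98. ]
      z 0.1135 [ 599.9 -103.7  113.5]
[[ 0.67  -0.059 -0.74 ]
 [-0.034 -0.998  0.049]
 [-0.741 -0.007 -0.671]]
```

View pics/w3.png

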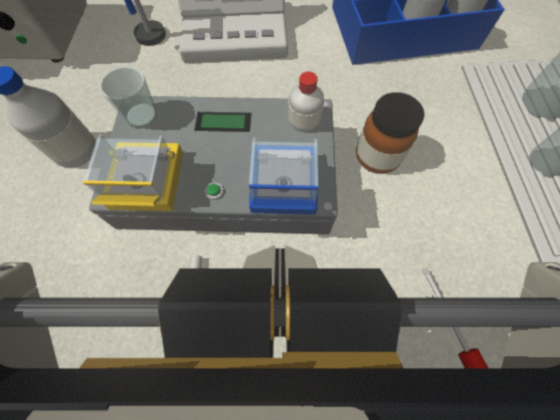

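```bash
python3 -m handwheel '[{"x":12,"y":-1,"z":-30,"rx":0,"ry":0,"rz":0,"jaw":-1},{"x":12,"y":-1,"z":-32,"rx":0,"ry":0,"rz":0,"jaw":-1},{"x":12,"y":-1,"z":-32,"rx":0,"ry":0,"rz":0,"jaw":-1},{"x":12,"y":-1,"z":-32,"rx":0,"ry":0,"rz":0,"jaw":-1},{"x":11,"y":-1,"z":-31,"rx":0,"ry":0,"rz":0,"jaw":-1}]' 30
python3 - <<'E'
from h import *
from scipy.spatial.transform import Rotation as R
save('side','s4');save('scene','c4');save('wrist','w4')
s=arm.get_state();q=s['orientation']; print(s['time_s'],s['joint_pos'],s['tcp_pos'],np.round(R.from_quat([*q[1:],q[0]]).as_matrix(),3))
for c,n,a in [('side','s4',(250,170,410,290)),('scene','c4',(160,110,320,230))]:
    im=cv2.imread(f'pics/{n}.png'); x0,y0,x1,y1=a
    cv2.imwrite(f'pics/{n}z.png',cv2.resize(im[y0:y1,x0:x1],(800,600),interpolation=cv2.INTER_CUBIC))
E
```

```text
time_s: 7.2
tcp_pos: [0.5199, -0.1628, 0.1047]
orientation: [-0.012, 0.916, -0.028, -0.4]
ft_force: [0.7, 0.1, 0.6]
gripper_width: 0.004
7.35 [-0.68393146  0.37972356  2.25779558  1.87224112  0.42886779 -0.81503856] [ 0.5190096  -0.16156319  0.10386891] [[ 0.675 -0.06  -0.735]
 [-0.038 -0.998  0.047]
 [-0.737 -0.004 -0.676]]
```

View pics/s4z.png

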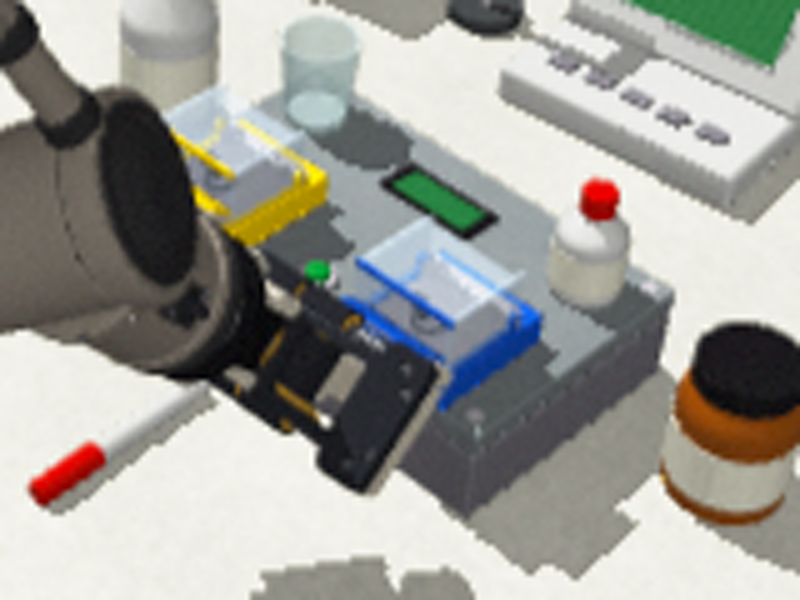

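View pics/c4z.png

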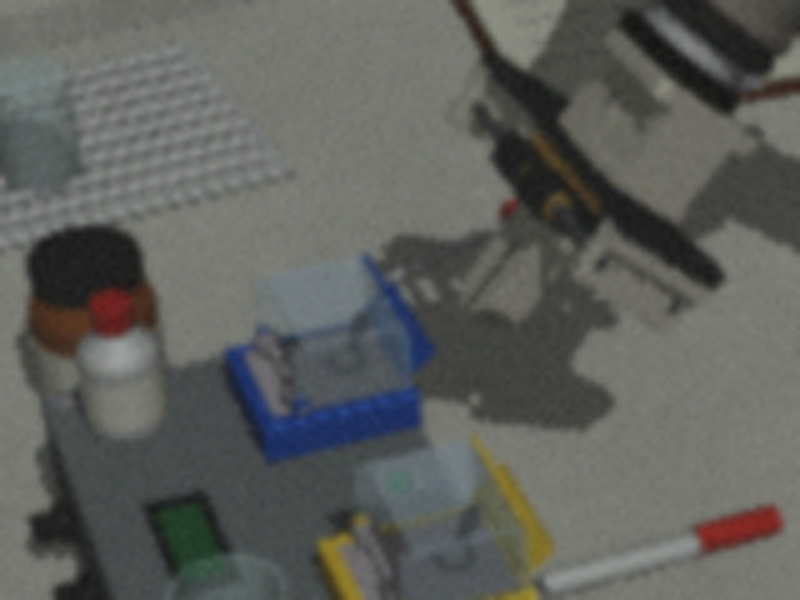

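View pics/w4.png

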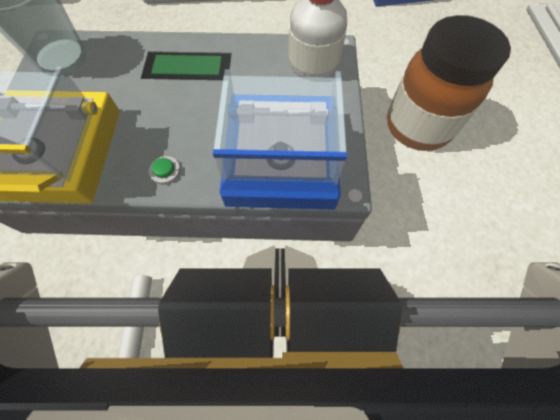

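```bash
python3 - <<'E'
from h import *
P=arm.camera_params('wrist')
def at(u,v,z):
    o,d=ray('wrist',(u/560,v/420),P); return np.round((o+d*(z-o[2])/d[2])*1000,1)
for c in ('scene','side','wrist'):
  for n in ['blue_guard_lip','blue_toggle_tip','blue_switch','blue_guard_hinge']:
    L=arm.place_of(c,n)
    if L: print(c,n,round(L[0]['p'],2),np.round(np.array(L[0]['point'])*[560,420]),[ (z,at(*(np.array(L[0]['point'])*[560,420]),z)) for z in (.07,.098,.1135,.121)] if c=='wrist' else '')
# plinth-lip corners by eye: outer edge row ~ 182 top or 205 bottom?
for u,v in [(223,182),(341,182),(223,205),(339,205)]: print(u,v,at(u,v,.1135),at(u,v,.098),at(u,v,.092))
x,y,z=arm.get_state()['tcp_pos']; print('tcp proj',proj('wrist',(x,y,z),P))
im=cv2.imread('pics/w4.png'); cv2.imwrite('pics/w4z.png',cv2.resize(im[130:270,180:380],(800,560),interpolation=cv2.INTER_CUBIC))
E
```

```text
scene blue_guard_lip 0.75 [244. 170.] 
scene blue_switch 0.71 [224. 189.] 
scene blue_guard_hinge 0.72 [214. 180.] 
side blue_guard_lip 0.79 [328. 239.] 
side blue_switch 0.97 [340. 239.] 
wrist blue_guard_lip 0.67 [281. 195.] [(0.07, array([ 579.5, -165.9,   70. ])), (0.098, array([ 565.4, -165. ,   98. ])), (0.1135, array([ 557.6, -164.5,  113.5])), (0.121, array([ 553.8, -164.3,  121. ]))]
wrist blue_switch 0.65 [ 58. 153.] [(0.07, array([626.1,   2.9,  70. ])), (0.098, array([605.8, -19. ,  98. ])), (0.1135, array([594.5, -31.2, 113.5])), (0.121, array([589. , -37.1, 121. ]))]
223 182 [ 567.8 -131.7  113.5] [ 576.6 -129.1   98. ] [ 580. -128.   92.]
341 182 [ 563.6 -199.9  113.5] [ 572.  -203.7   98. ] [ 575.2 -205.1   92. ]
223 205 [ 553.1 -131.9  113.5] [ 560.5 -129.3   98. ] [ 563.3 -128.2   92. ]
339 205 [ 549.1 -196.7  113.5] [ 556.1 -200.2   98. ] [ 558.8 -201.6   92. ]
tcp proj (np.float64(281.08881664138465), np.float64(263.7623240625927))
```

View pics/w4z.png

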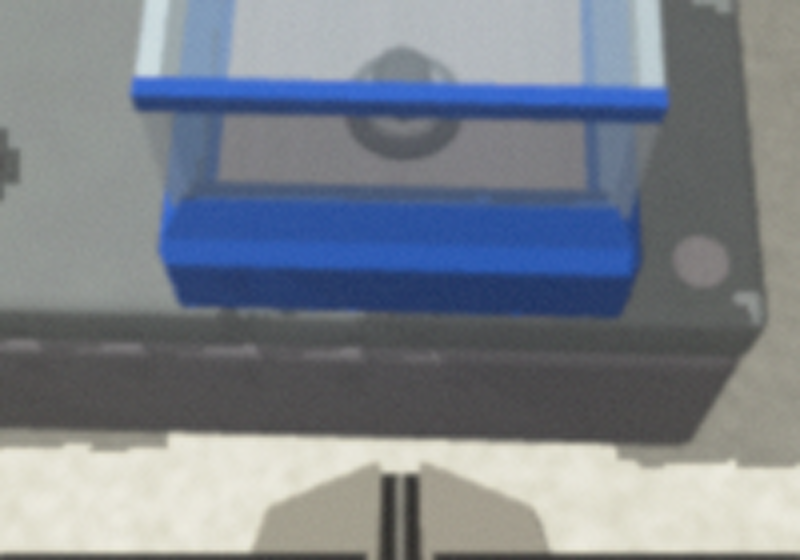

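```bash
python3 -m handwheel '[{"x":3,"y":0,"z":-14,"rx":0,"ry":0,"rz":0,"jaw":-1},{"x":8,"y":-1,"z":-2,"rx":0,"ry":0,"rz":0,"jaw":-1},{"x":8,"y":-1,"z":0,"rx":0,"ry":0,"rz":0,"jaw":-1},{"x":8,"y":-1,"z":0,"rx":0,"ry":0,"rz":0,"jaw":-1},{"x":8,"y":-1,"z":0,"rx":0,"ry":0,"rz":0,"jaw":-1},{"x":0,"y":0,"z":0,"rx":0,"ry":0,"rz":0,"jaw":-1}]' 30
cat > v.py <<'E'
from h import *
import sys
from scipy.spatial.transform import Rotation as R
k=sys.argv[1]
save('scene','c'+k);save('wrist','w'+k)
s=arm.get_state();q=s['orientation']; print(s['time_s'],np.round(s['joint_pos'],3),np.round(s['tcp_pos'],4),np.round(s['ft_force'],1)); print(np.round(R.from_quat([*q[1:],q[0]]).as_matrix(),3))
a=cv2.imread(f'pics/c{k}.png')[120:220,180:300]; b=cv2.imread(f'pics/w{k}.png')[100:280,180:380]
cv2.imwrite(f'pics/z{k}.png',np.hstack([cv2.resize(a,(400,333),interpolation=cv2.INTER_CUBIC),cv2.resize(b,(400,333),interpolation=cv2.INTER_CUBIC)]))
E
python3 v.py 5
```

```text
time_s: 8.55
tcp_pos: [0.5583, -0.1671, 0.0913]
orientation: [-0.012, 0.916, -0.028, -0.399]
ft_force: [-0.9, 0.1, -0.6]
gripper_width: 0.008
8.65 [-0.628  0.453  2.178  1.943  0.403 -0.839] [ 0.5573 -0.1668  0.091 ] [ 0.8  1.  -0.7]
[[ 0.679 -0.06  -0.732]
 [-0.042 -0.998  0.044]
 [-0.733  0.001 -0.68 ]]
```

View pics/z5.png

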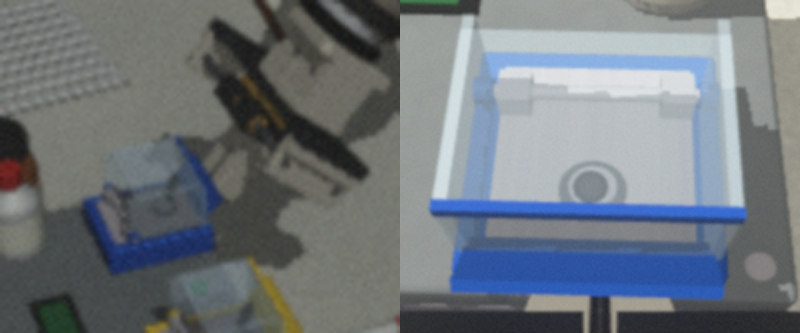

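The tip is under the blue lip with no contact force. Now lift.

```bash
python3 -m handwheel '[{"x":0,"y":0,"z":9,"rx":0,"ry":0,"rz":0,"jaw":-1},{"x":2,"y":0,"z":9,"rx":0,"ry":0,"rz":0,"jaw":-1},{"x":3,"y":0,"z":9,"rx":0,"ry":0,"rz":0,"jaw":-1},{"x":4,"y":0,"z":9,"rx":0,"ry":0,"rz":0,"jaw":-1},{"x":0,"y":0,"z":0,"rx":0,"ry":0,"rz":0,"jaw":-1}]' 30
python3 v.py 6
```

```text
time_s: 9.15
tcp_pos: [0.564, -0.1658, 0.1268]
orientation: [-0.013, 0.915, -0.028, -0.402]
ft_force: [-0.2, 0.3, -0.6]
gripper_width: 0.01
9.25 [-0.615  0.376  2.133  1.648  0.365 -0.509] [ 0.5632 -0.1656  0.1256] [-1.   0.4 -0.2]
[[ 0.674 -0.062 -0.736]
 [-0.041 -0.998  0.047]
 [-0.737 -0.002 -0.676]]
```

View pics/z6.png

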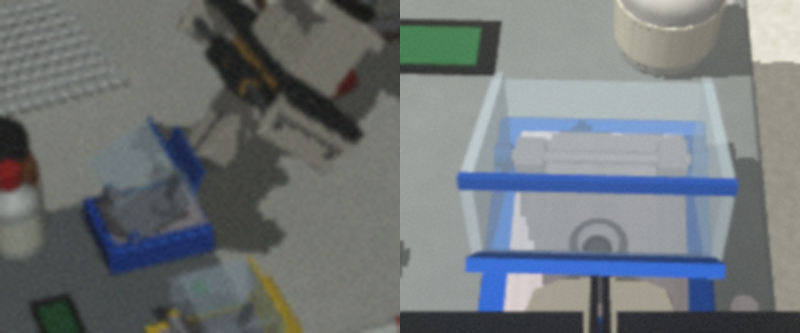

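```bash
python3 -m handwheel '[{"x":5,"y":0,"z":-7,"rx":0,"ry":0,"rz":0,"jaw":-1},{"x":5,"y":0,"z":-8,"rx":0,"ry":0,"rz":0,"jaw":-1},{"x":5,"y":-1,"z":-1,"rx":0,"ry":0,"rz":0,"jaw":-1},{"x":6,"y":0,"z":0,"rx":0,"ry":0,"rz":0,"jaw":-1},{"x":6,"y":-1,"z":0,"rx":0,"ry":0,"rz":0,"jaw":-1},{"x":5,"y":0,"z":0,"rx":0,"ry":0,"rz":0,"jaw":-1},{"x":0,"y":0,"z":0,"rx":0,"ry":0,"rz":0,"jaw":-1}]' 30
python3 v.py 7
```

```text
time_s: 9.95
tcp_pos: [0.5914, -0.167, 0.1044]
orientation: [-0.015, 0.913, -0.029, -0.407]
ft_force: [-10.1, 0.8, 6.2]
gripper_width: 0.003
10.05 [-0.574  0.452  2.075  1.712  0.338 -0.541] [ 0.5912 -0.167   0.1045] [-7.5  0.7  4.2]
[[ 0.667 -0.065 -0.742]
 [-0.04  -0.998  0.051]
 [-0.744 -0.004 -0.668]]
```

View pics/z7.png

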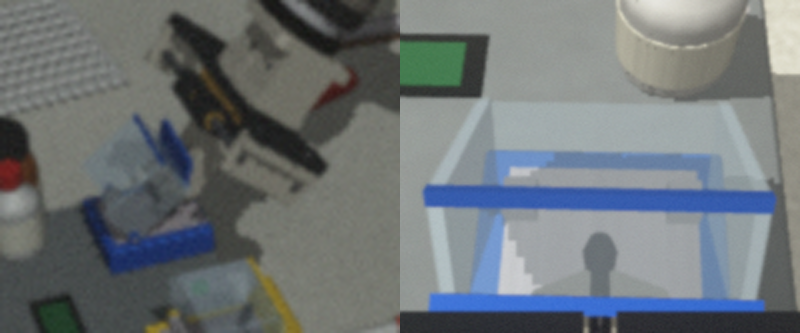

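```bash
python3 -m handwheel '[{"x":4,"y":0,"z":2,"rx":0,"ry":0,"rz":0,"jaw":-1},{"x":4,"y":0,"z":2,"rx":0,"ry":0,"rz":0,"jaw":-1},{"x":0,"y":0,"z":0,"rx":0,"ry":0,"rz":0,"jaw":-1}]' 30
python3 v.py 8
```

```text
time_s: 10.35
tcp_pos: [0.5911, -0.167, 0.1043]
orientation: [-0.016, 0.91, -0.032, -0.414]
ft_force: [-5.5, 1.1, 7.5]
gripper_width: 0.004
10.45 [-0.566  0.45   2.065  1.652  0.32  -0.471] [ 0.5914 -0.167   0.1044] [-13.5   0.3   7.1]
[[ 0.656 -0.07  -0.752]
 [-0.045 -0.998  0.054]
 [-0.754 -0.002 -0.657]]
```

View pics/z8.png

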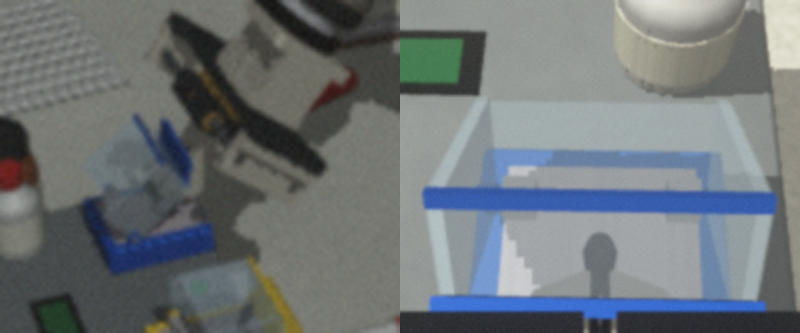

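```bash
python3 - <<'E'
from h import *
P=arm.camera_params('wrist'); c,s=np.cos(-.085),np.sin(-.085)
def W(x,z,y=0): return np.array([.5576+(x+52)/1e3*c-y/1e3*s,-.1645+(x+52)/1e3*s+y/1e3*c,.07+z/1e3])
for th in (0,.2,.38,.55,.76): print(th,np.round(proj('wrist',W(-14+31*np.sin(th-.38),22+31*np.cos(th-.38)),P)))
print('pivot',proj('wrist',W(-14,22),P)); 
for x,z in ((-34,28),(-52,43.5)):
  for t in (.3,.5,.7,.9):
    a,b=x-20,z-28; print('lip',x,t,np.round(proj('wrist',W(20+a*np.cos(t)+b*np.sin(t),28-a*np.sin(t)+b*np.cos(t)),P)))
im=cv2.imread('pics/w8.png'); cv2.imwrite('pics/w8z.png',cv2.resize(im[130:280,180:380],(800,600),interpolation=cv2.INTER_CUBIC))
p=arm.get_state()['tcp_pos']; print((np.array(p)-W(0,0))@[c,s,0]*1e3)
print([ (round(d['p'],2),np.round(np.array(d['point'])*[560,420])) for d in arm.place_of('wrist','blue_toggle_tip')])
E
```

```text
0 [280. 273.]
0.2 [280. 261.]
0.38 [280. 249.]
0.55 [281. 240.]
0.76 [281. 229.]
pivot (np.float64(280.4428710611343), np.float64(263.72006718446704))
lip -34 0.3 [280. 288.]
lip -34 0.5 [280. 276.]
lip -34 0.7 [280. 259.]
lip -34 0.9 [280. 238.]
lip -52 0.3 [280. 311.]
lip -52 0.5 [280. 286.]
lip -52 0.7 [280. 254.]
lip -52 0.9 [281. 217.]
-18.116127844152107
[]
```

View pics/w8z.png

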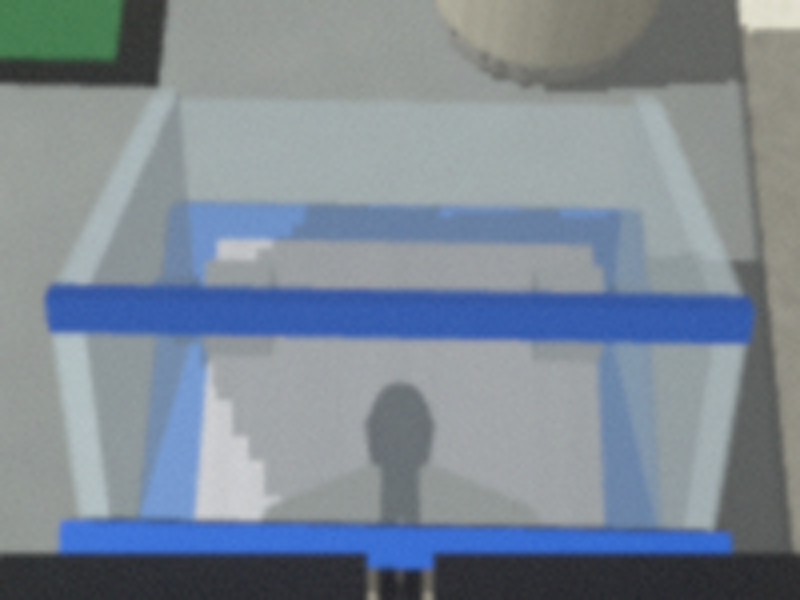

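The toggle tip sits at row 227, and the predicted row for "on" is 229, so it is on and against its stop. The tip is pressing on that stop, which is why the TCP did not move. The guard is about 0.55 rad open. I'll withdraw straight back.

```bash
python3 -m handwheel '[{"x":-6,"y":0,"z":0,"rx":0,"ry":0,"rz":0,"jaw":-1},{"x":-10,"y":1,"z":0,"rx":0,"ry":0,"rz":0,"jaw":-1},{"x":-10,"y":1,"z":0,"rx":0,"ry":0,"rz":0,"jaw":-1},{"x":-10,"y":1,"z":0,"rx":0,"ry":0,"rz":0,"jaw":-1},{"x":-12,"y":1,"z":0,"rx":0,"ry":0,"rz":0,"jaw":-1},{"x":-14,"y":1,"z":0,"rx":0,"ry":0,"rz":0,"jaw":-1},{"x":-16,"y":1,"z":0,"rx":0,"ry":0,"rz":0,"jaw":-1},{"x":-16,"y":1,"z":0,"rx":0,"ry":0,"rz":0,"jaw":-1},{"x":-10,"y":1,"z":5,"rx":0,"ry":0,"rz":0,"jaw":-1},{"x":-5,"y":0,"z":10,"rx":0,"ry":0,"rz":0,"jaw":-1},{"x":0,"y":0,"z":0,"rx":0,"ry":0,"rz":0,"jaw":-1}]' 30
python3 v.py 9
python3 - <<'E'
from h import *
P=arm.camera_params('wrist'); c,s=np.cos(-.085),np.sin(-.085)
def W(x,z,y=0): return np.array([.5576+(x+52)/1e3*c-y/1e3*s,-.1645+(x+52)/1e3*s+y/1e3*c,.07+z/1e3])
for th in (0,.38,.76): print(th,np.round(proj('wrist',W(-14+31*np.sin(th-.38),22+31*np.cos(th-.38)),P)))
for x,z in ((-34,28),(-52,43.5)):
  for t in (0,.05,.1,.2):
    a,b=x-20,z-28; print('lip',x,t,np.round(proj('wrist',W(20+a*np.cos(t)+b*np.sin(t),28-a*np.sin(t)+b*np.cos(t)),P)))
im=cv2.imread('pics/w9.png'); cv2.imwrite('pics/w9z.png',cv2.resize(im[100:250,180:380],(800,600),interpolation=cv2.INTER_CUBIC))
E
```

```text
time_s: 11.6
tcp_pos: [0.4823, -0.1597, 0.1232]
orientation: [-0.014, 0.912, -0.031, -0.41]
ft_force: [0.4, 0.2, 0.6]
gripper_width: 0.005
11.7 [-0.741  0.283  2.313  1.703  0.43  -0.683] [ 0.4825 -0.1596  0.1224] [ 0.3  0.3 -0.1]
[[ 0.662 -0.068 -0.747]
 [-0.045 -0.998  0.051]
 [-0.748  0.    -0.663]]
0 [280. 118.]
0.38 [280. 102.]
0.76 [280.  91.]
lip -34 0 [280. 147.]
lip -34 0.05 [280. 145.]
lip -34 0.1 [280. 143.]
lip -34 0.2 [280. 137.]
lip -52 0 [279. 157.]
lip -52 0.05 [279. 153.]
lip -52 0.1 [279. 148.]
lip -52 0.2 [279. 139.]
```

View pics/w9z.png

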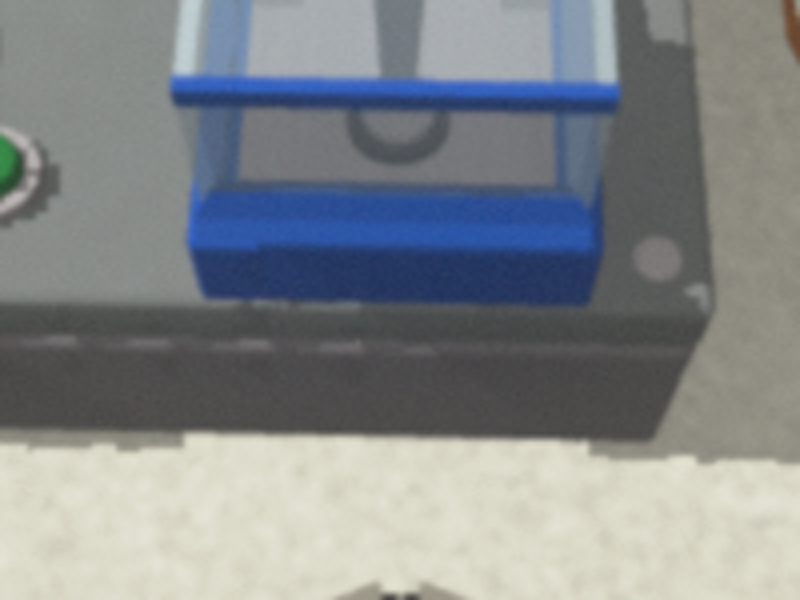

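View pics/c9.png

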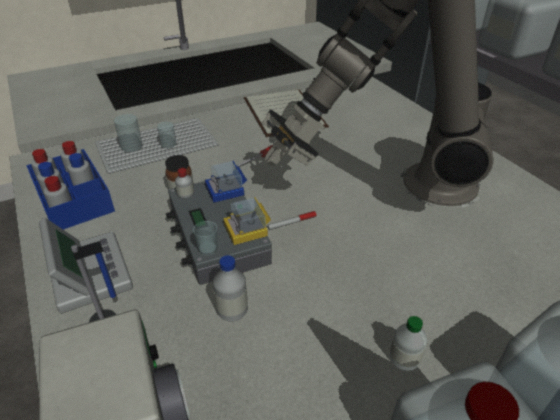

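The guard is shut: its outer lip edge is at row 158–160, and the prediction for shut is 157. Through the cover the toggle leans towards the hinge. The other things look unmoved, and the tool is clear with almost no force on it.

```bash
python3 -c "
from station import arm
print(arm.finish_job(), arm.get_state()['time_s'])"
```

```text
the job is handed in; nothing more can be done
the job is handed in; nothing more can be done
```

The sample pump is on: the blue toggle is flicked over towards the hinge, its guard has dropped shut again, and I handed the job in at about 12 s. No verdict was reported.

**What I did:** I shut the jaws, tilted the tool about 48° below horizontal and slid the tip under the blue lip. I raised the guard to roughly 0.45 rad, pushed the toggle over to its stop with the guard resting on the fingers, then drew straight back.

**Last checks:**
- **Toggle:** while the guard was up, the toggle tip was at about row 227 in the wrist picture; the prediction for on is 229. With the guard shut it still leans towards the hinge.
- **Guard:** the lip's outer edge is at about row 158–160; the prediction for shut is 157.
- **Yellow switch and loose things:** they look unmoved in the last scene picture. I did not measure them again.
- **Force and clearance:** force on the tool is under 1 N, and the tip is about 75 mm in front of the lip.

**What failed or disagreed:**
- The first move call was refused because of missing keys, and nothing moved.
- The network never found the toggle tip, so I judged the toggle's state by projecting its geometry into the picture.
- The last small push did not move the tool, because the toggle was already against its stop. The force there was about 15 N.

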